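# Tip the bearing carton into its bay

### The arm

A 6-joint arm with a two-finger parallel gripper is mounted at the origin on the work surface. World frame = base frame: x ahead of the robot, y to its left, z up, the work surface at z = 0. Lengths are in mm, angles in rad, forces in N, time in s.
With the tool pointing down it reaches from about 400 to 925 mm from the base axis. Payload 12.5 kg.
Tool frame: the origin (TCP) lies between the finger pads; the fingertips stand 19 mm ahead of it and the grasp point (between the pads) is the TCP (env.tips_ahead is the distance from the TCP to the fingertips, in mm); z points along the fingers, y is the line along which they close (so a half turn about z gives the same grasp; the last joint's range is limited). The gripper opens to 95 mm and grips with 3 to 60 N. Pads are 20 mm wide; open, the fingers measure 119 mm over their backs; the gripper's body (75 mm by 180 mm) begins 59 mm behind the grasp point.
Start: joints at [-1.232, 0.491, 1.559, -0, 1.092, -0.106], TCP at [268.947, -564.192, 233.661] pointing down, gripper open.
Joint ranges: [-3.1, 3.1], [-0.84, 2.19], [0.05, 2.79], [-1.13, 4.28], [0.06, 2.93], [-2.69, 2.69]. Speed limits (rad/s): [2.22, 2.22, 2.79, 3.14, 3.14, 3.14].

### API

Orientations are given as [roll, pitch, yaw] about the fixed x, y, z axes, in that order (R = Rz(yaw) Ry(pitch) Rx(roll)).
In Python, from cell import env gives the robot as it stands.
- The arm moves only by the shell command python3 -m crank 'ROWS'. ROWS is JSON, a list of rows, each a list of 5 numbers: the shift along the tool's x, y, z in mm, then the turn about the tool's z in degrees, then the finger opening in mm, from 0 to 95.1. In form: [[dx, dy, dz, yaw, grip], ...]. A call has 1 to 10 rows; each row is the pose to reach, as a shift and turn from the pose commanded when the call began, along the tool's axes at that moment; what a row does not reach only later rows make up. A row lasts 1/12 s, in which the tool goes at most 41.7 mm and 7.16 degrees, less where a joint would pass 70% of its speed; a pose out of reach is approached as far as the arm can. A call with a gripper value outside its range is refused whole. The fingers move at their own pace and stop on an object; the grip force is fixed at half the most. Time passes only in rows, so rows that repeat a pose let the fingers close. It gives the time, the measured TCP pose, the force, the opening and the grip force at its end, in the units of the state.
- env.state(): the state, without advancing time (a new reading comes with each control period).
- env.read_camera(name): name is "side" or "top" or "wrist"; returns a dict with "img" (384x512x3 uint8, blue, green, red), "K" (3x3 intrinsics, pixels), "pose" (4x4, takes a point from camera to world coordinates). Camera axes: x right, y down, z forward; pixel columns grow to the right and rows downward; lengths in mm; the calibration is good to about 2 mm. A picture is of the moment at which its call begins. There is no depth.
- env.job_done(): hands the job in; it is judged then, once.
The state is a dict: "t": time; "joints": joint angles; "qvel": joint speeds; "tau": joint torques, N m; "eef_pos": TCP position; "tcp_rot": TCP orientation; "ft_force": force on the tool from outside, world axes, zero at the start; "moment": the same for the moment, N m; "opening": opening from 0.0 (shut) to 1.0 (fully open); "grip_force": force on a finger pad.
Only numpy, scipy, OpenCV 4.12 (cv2) and the standard library are available. Lean on these libraries where they do the work, as an engineer would, in place of code of your own. Each camera call takes 0.05 s, during which the arm holds its last target. There are 200 camera calls.

### The job

The cardboard carton of bearings stands on end astride one short side of the yellow tape frame by the press. Push it over with the fingertips so that it falls away from its white label and ends lying flat inside the yellow frame, label up, not sticking out past the tape. Do not pinch or lift the carton, and leave the blue capsule, brass adapter, wrench and skate plate where they are.

Things in the scene. Friction and masses are not known exactly. Their poses are not given: they have to be found in the camera images.
- carton: brown cardboard box of bearings, 35 thick (x) x 60 wide (y) x 120 tall (z), 0.15 to 0.31 kg, loose, standing on its small end. Origin: centre of the underside, z up. White label on its back (-x) broad face; +x points into the yellow frame, the way to fall. Pushed near the top it tips about its lower front edge and falls by itself beyond 16 degrees of lean; low pushes slide it.
- carton_foot_left (a point): on the carton, lower end, +y side: middle (half the thickness) of the 35 mm edge, at x 0, y +30, z 0 mm of the carton
- carton_foot_right (a point): the same on the -y side: x 0, y -30, z 0 mm of the carton
- carton_top_left (a point): on the carton, upper end, +y side: x 0, y +30, z 120 mm of the carton
- carton_top_right (a point): the same on the -y side: x 0, y -30, z 120 mm of the carton
- bay: rectangle of yellow tape flat on the black ribbed mat: inside 170 (x) x 120 (y), tape 12 wide, so 194 x 144 outside. Origin at its centre on the mat top, 4 mm above the work surface; may point any way round. The carton stands across the tape of its -x side, facing +x within 7 degrees, its lower front edge 8 to 24 mm inside that tape.
- capsule_center (a point): bystander: upright blue plastic cleaning capsule, 60 diameter x 84 tall, loose; point at its centre, 42 mm above the mat. Stands beside one long side of the frame
- adapter_center (a point): bystander: upright stepped brass press adapter, 34 diameter x 52 tall, loose; point on its axis 26 mm above the mat. Stands beside the other long side of the frame
- wrench: bystander: grey steel combination wrench 160 long lying flat on the mat beyond the +x side of the frame, about across it; origin near its middle, underneath, x along its length
- skate_plate: bystander: silver aluminium skate plate 240 x 100 over the axles x 24 tall, lying to the right, near the fixed cast-iron press (base 130 x 250, 425 tall with its lever, well over 300 mm to the right of the robot's midline); origin at the centre underneath, x along its length

How it is judged:
By the outcome, as a careful person would: the job done as asked, in the order asked, and still so for the second after the job is handed in, with the robot touching nothing.
It also fails if it takes over 35 s, if anything falls off the work surface, if the arm or the gripper's body presses on something with over 40 N, if the wrist force passes 120 N, or if a joint passes its speed limit or range.

## Working session

There is one attempt and no reset: what is moved stays moved. The work goes in short steps, Python scripts to look and compute and a shell command to move; the robot and the scene stay as the last step left them, time stands still between calls to the robot, and variables do not carry over. Pictures are saved under pics/ and viewed, at most 10 in all, crops included, and the job is handed in when it is done.

```bash
mkdir -p pics; python3 - <<'E'
from cell import env
import cv2,numpy as np
for n in("top","side"):
    r=env.read_camera(n);cv2.imwrite(f"pics/{n}0.png",cv2.resize(r["img"],(800,600),interpolation=cv2.INTER_CUBIC));print(n,r["K"].tolist(),np.round(r["pose"],3).tolist())
s=env.state();print(s["t"],s["eef_pos"],s["tcp_rot"])
E
```

```text
top [[375.5831955764838, 0.0, 254.41061347684652], [0.0, 375.5831955764838, 193.45984044140693], [0.0, 0.0, 1.0]] [[0.022, -0.992, 0.126, 395.574], [-1.0, -0.019, 0.023, -116.925], [-0.02, -0.127, -0.992, 1033.845], [0.0, 0.0, 0.0, 1.0]]
side [[413.9769954908844, 0.0, 249.72670863862788], [0.0, 413.9769954908844, 187.38155254099104], [0.0, 0.0, 1.0]] [[-0.939, -0.221, 0.262, 281.499], [-0.342, 0.557, -0.756, 629.009], [0.021, -0.8, -0.599, 669.855], [0.0, 0.0, 0.0, 1.0]]
0.1 [ 268.83945974 -563.99138509  233.15022562] [-3.14063223e+00 -9.45326959e-05  4.44756334e-01]
```

View pics/top0.png

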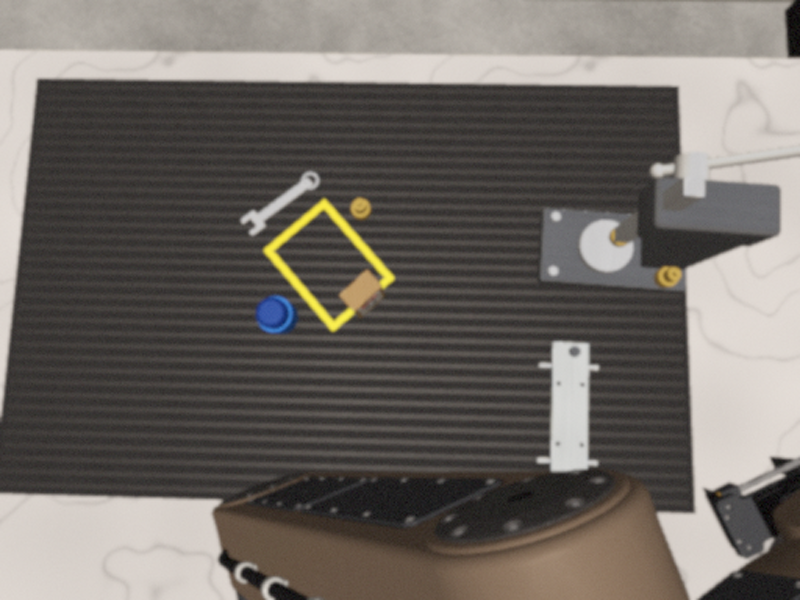

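View pics/side0.png

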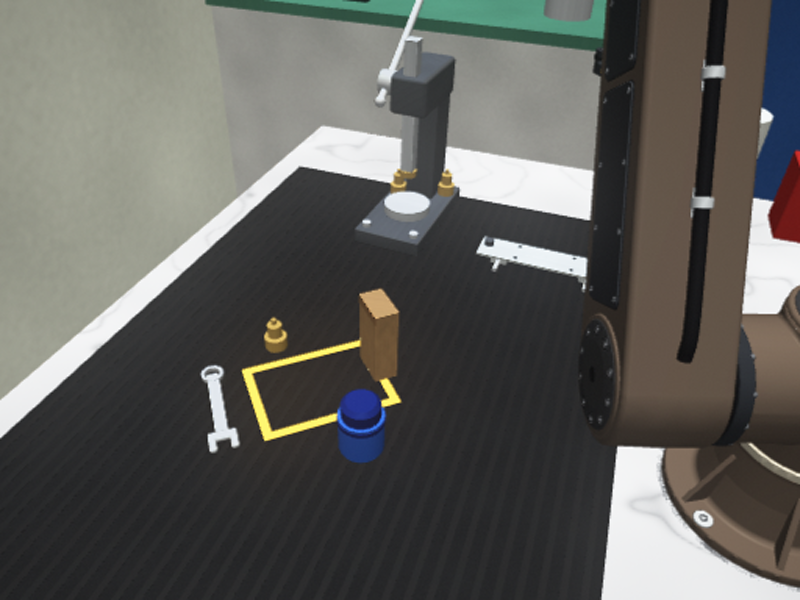

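Top view: the frame corners are near (324,199), (395,279), (333,331) and (263,250). The carton is on the lower-right side at about (362,291). The capsule is at (275,314) and the adapter at (360,208). I'll enlarge both views for precision.

```bash
python3 - <<'E'
from cell import env
import cv2,numpy as np
for n,(x,y,w,h) in dict(top=(150,105,112,112),side=(120,175,150,125)).items():
    r=env.read_camera(n);k=5 if n=="top" else 4.8
    im=cv2.resize(r["img"][y:y+h,x:x+w],None,fx=k,fy=k,interpolation=cv2.INTER_CUBIC)
    cv2.imwrite(f"pics/{n}1.png",im);print(im.shape)
E
```

```text
(560, 560, 3)
(600, 720, 3)
```

View pics/top1.png

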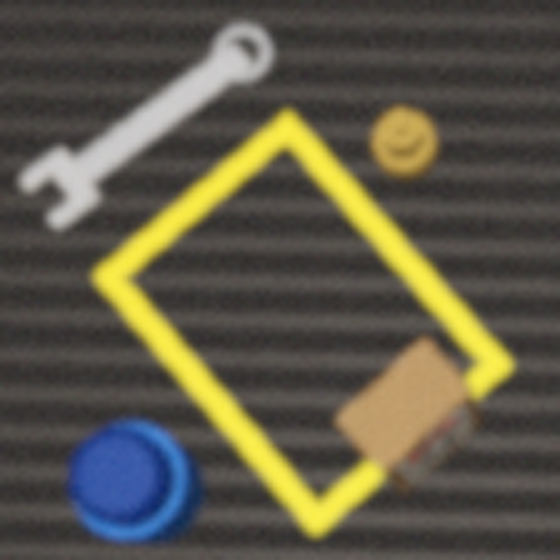

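View pics/side1.png

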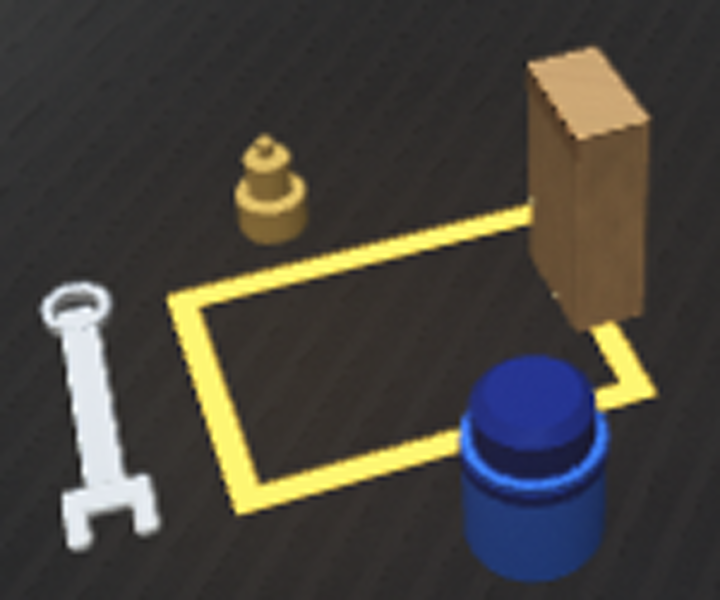

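Crop reading (top, 5x): tape outer corners (288,107), (517,366), (316,538), (92,275); carton top face (425,337), (473,385), (388,470), (335,420). Crop reading (side, 4.8x): tape corners (167,298), (238,515), (657,395); carton top (527,66), (597,46), (650,120), (582,140); feet (582,330), (642,316).

```bash
cat > h.py <<'E'
from cell import env
import cv2,numpy as np
from scipy.optimize import least_squares
def proj(r,P):
    T=np.linalg.inv(r["pose"]);c=np.asarray(P,float)@T[:3,:3].T+T[:3,3];u=c@r["K"].T
    return u[:,:2]/u[:,2:]
def ray(r,uv,z):
    d=r["pose"][:3,:3]@np.linalg.inv(r["K"])@[*uv,1];o=r["pose"][:3,3];return o+d*(z-o[2])/d[2]
def place(L,p):
    c,s=np.cos(p[2]),np.sin(p[2]);L=np.asarray(L,float)
    return np.c_[p[0]+c*L[:,0]-s*L[:,1],p[1]+s*L[:,0]+c*L[:,1],L[:,2]+4]
def fit(L,obs,p0): # obs: list of (cam, idx, uv)
    f=lambda p:np.concatenate([(proj(r,place(L,p)[i])-uv).ravel() for r,i,uv in obs])
    s=least_squares(f,p0);return s.x,np.round(s.fun.reshape(-1,2),1)
E
python3 - <<'E'
from h import *
t=env.read_camera("top");s=env.read_camera("side")
T=lambda a:(np.array(a)+.5)/5-.5+[150,105]
S=lambda a:(np.array(a)+.5)/4.8-.5+[120,175]
F=[[97,-72,0],[97,72,0],[-97,72,0],[-97,-72,0]]
# world: img up=+x, left=+y.
far_r,near_r,near,far_l=[ray(t,u,4)[:2] for u in T([(288,107),(517,366),(316,538),(92,275)])]
print(far_r,near_r,near,far_l)
c=(far_r+near)/2; d=far_r-near_r; y0=np.arctan2(d[1],d[0])
b,e=fit(F,[(t,[0,3,2,1],T([(288,107),(517,366),(316,538),(92,275)])),(s,[0,1,2],S([(167,298),(238,515),(657,395)]))],[*c,y0]);print("bay",b,e.tolist())
C=[[17.5,-30,120],[-17.5,-30,120],[-17.5,30,120],[17.5,30,120],[17.5,30,0],[-17.5,30,0]]
tc=T([(425,337),(473,385),(388,470),(335,420)]);c0=np.mean([ray(t,u,124) for u in tc],0)[:2]
k,e=fit(C,[(t,[0,1,2,3],tc),(s,[0,1,2,3,4,5],S([(527,66),(597,46),(650,120),(582,140),(582,330),(642,316)]))],[*c0,y0]);print("carton",k,e.tolist())
R=lambda a:np.array([[np.cos(a),np.sin(a)],[-np.sin(a),np.cos(a)]])
print("carton in bay",R(b[2])@(k[:2]-b[:2]),np.degrees(k[2]-b[2]),np.degrees(b[2]))
cap=ray(t,T((118,475)),88);ad=ray(t,T((404,142)),40);print("cap,ad",cap,ad,R(b[2])@(cap[:2]-b[:2]),R(b[2])@(ad[:2]-b[:2]))
st=env.state();print(st["eef_pos"])
u=np.array([np.cos(k[2]),np.sin(k[2])]);print("back centre",k[:2]-17.5*u)
E
```

```text
[716.81619384  44.95486498] [570.29608081 -88.31809667] [472.28825613  20.24568421] [617.73309711 151.74200802]
bay [593.41466445  32.90388482   0.74042648] [[-0.1, 1.1], [-0.9, -0.0], [-0.1, -0.3], [0.1, 0.5], [-0.1, -0.7], [-0.1, -0.4], [-0.3, -0.5]]
carton [529.30086834 -35.83103116   0.7947776 ] [[-0.7, 0.2], [-0.4, 0.7], [-1.0, 0.7], [-0.3, 0.5], [-0.3, -1.2], [-0.4, -0.9], [0.4, -1.0], [-0.4, -1.0], [-0.8, 0.6], [0.5, -0.9]]
carton in bay [-93.69634733  -7.48745778] 3.114089644774082 42.423312302887425
cap,ad [496.09338709 111.22662644  88.        ] [686.87610482 -24.90423489  40.        ] [-19.00397007 123.46955901] [  29.99393325 -105.72219969]
[ 268.9390649  -564.11554177  233.44001901]
back centre [517.04310684 -48.32091839]
```

```bash
python3 -m crank '[[30,-26,0,-2,30],[60,-52,0,-4,30],[90,-78,0,-6,30],[120,-104,0,-8,30],[150,-130,0,-10,30],[180,-156,0,-12,30],[210,-182,0,-14,30],[240,-208,0,-16,30],[270,-234,0,-18,30],[300,-255,0,-20,30]]'; python3 - <<'E'
from cell import env
import numpy as np
s=env.state();y=s["tcp_rot"][2];d=np.array([487.3,-78.6])-s["eef_pos"][:2]
print(s["tcp_rot"],"dx",d@[np.cos(y),np.sin(y)],"dy",d@[np.sin(y),-np.cos(y)])
E
```

```text
t: 1.13
eef_pos: [430.1, -202.7, 233.9]
tcp_rot: [3.141, -0.0, 0.796]
ft_force: [0.6, -0.0, 0.3]
opening: 0.358
grip_force: 0.0
[ 3.14143362e+00 -4.90620565e-06  7.95585671e-01] dx 128.6528513938335 dy -46.02459096641399
```

```bash
python3 -m crank '[[33,-12,0,0,30],[66,-24,0,0,30],[99,-36,0,0,30],[130,-47,0,0,30],[130,-47,30,0,30],[130,-47,60,0,30],[130,-47,90,0,30],[130,-47,110,0,30],[130,-47,110,0,30],[130,-47,110,0,30]]'; python3 - <<'E'
from cell import env
import numpy as np,cv2
s=env.state();y=s["tcp_rot"][2];k=np.array([529.3,-35.83]);d=k-s["eef_pos"][:2]
print("to centre dx",d@[np.cos(y),np.sin(y)],"dy",d@[np.sin(y),-np.cos(y)])
a=env.read_camera("side")["img"][150:350,100:350];b=env.read_camera("top")["img"][90:240,130:320]
cv2.imwrite("pics/pre.png",np.hstack([cv2.resize(a,(400,400)),cv2.resize(b,(400,400))]))
E
```

```text
t: 1.97
eef_pos: [487.6, -79.3, 123.4]
tcp_rot: [-3.14, 0.001, 0.794]
ft_force: [0.3, -0.6, 0.2]
opening: 0.318
grip_force: 0.0
to centre dx 60.22797192687941 dy -0.6891418006268648
```

View pics/pre.png

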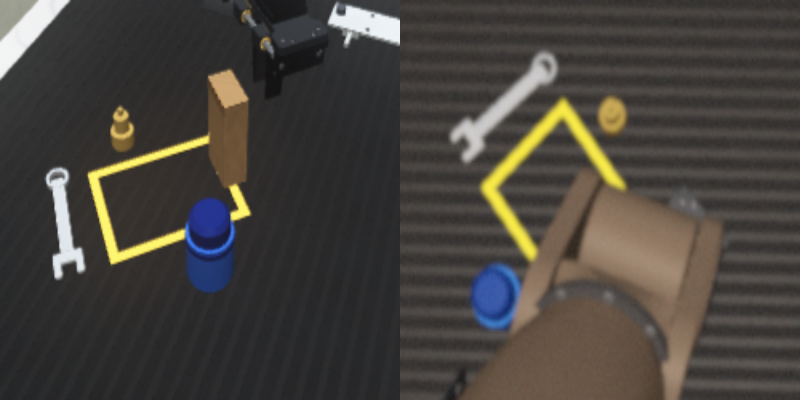

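The fingertips stand behind the label face, just below the top edge (side half: fingers at (270,90), carton at (228,130)). Pushing gently.

```bash
python3 -m crank '[[10,0,0,0,30],[20,0,0,0,30],[27,0,0,0,30],[31,0,0,0,30],[34,0,0,0,30],[37,0,0,0,30],[40,0,0,0,30],[43,0,0,0,30],[46,0,0,0,30],[49,0,0,0,30]]'; python3 - <<'E'
from cell import env
import numpy as np,cv2
a=env.read_camera("side")["img"][150:350,100:350]
cv2.imwrite("pics/push.png",cv2.resize(a,(750,600)))
E
```

```text
t: 2.9
eef_pos: [522.2, -44.2, 123.6]
tcp_rot: [-3.142, 0.0, 0.794]
ft_force: [-1.1, 0.3, -0.0]
opening: 0.312
grip_force: 0.1
```

View pics/push.png

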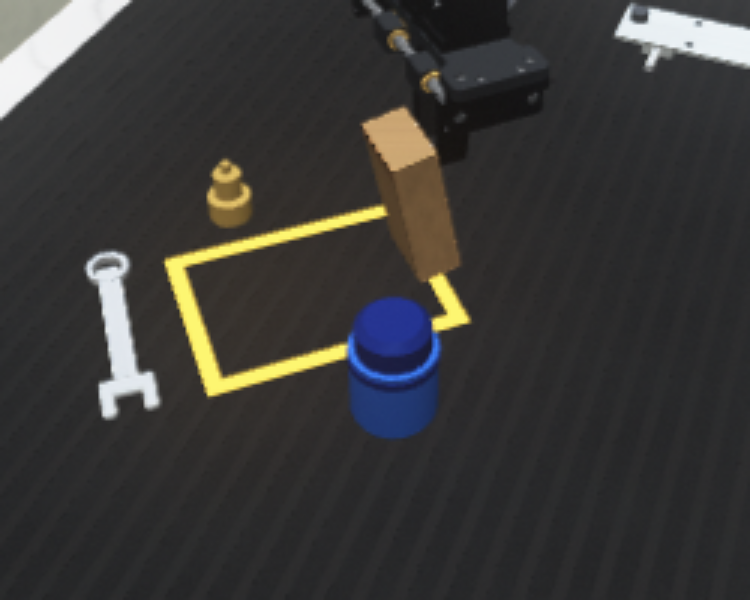

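The carton is leaning about 10° with its front foot at (425,278), still in place. I'll push on past balance and let it fall.

```bash
python3 -m crank '[[4,0,0,0,30],[8,0,0,0,30],[12,0,0,0,30],[16,0,0,0,30],[20,0,0,0,30],[22,0,0,0,30],[22,0,0,0,30],[22,0,0,0,30],[22,0,0,0,30],[22,0,0,0,30]]'; python3 -m crank '[[-15,0,-30,0,30],[-40,0,-60,0,30],[-75,0,-80,0,30],[-110,0,-90,0,30],[-145,0,-95,0,30],[-145,0,-95,0,30],[-145,0,-95,0,30]]'; python3 - <<'E'
from cell import env
import numpy as np,cv2
a=env.read_camera("side")["img"][175:300,120:270];b=env.read_camera("top")["img"][105:217,150:262]
cv2.imwrite("pics/fall_s.png",cv2.resize(a,None,fx=4.8,fy=4.8,interpolation=2));cv2.imwrite("pics/fall_t.png",cv2.resize(b,None,fx=5,fy=5,interpolation=2))
E
```

```text
t: 3.78
eef_pos: [537.3, -28.7, 123.6]
tcp_rot: [3.142, 0.0, 0.794]
ft_force: [0.0, -1.2, -0.6]
opening: 0.312
grip_force: 0.0
t: 4.37
eef_pos: [435.1, -133.1, 219.3]
tcp_rot: [3.14, -0.0, 0.791]
ft_force: [1.7, 0.3, -1.0]
opening: 0.317
grip_force: 0.0
```

View pics/fall_s.png

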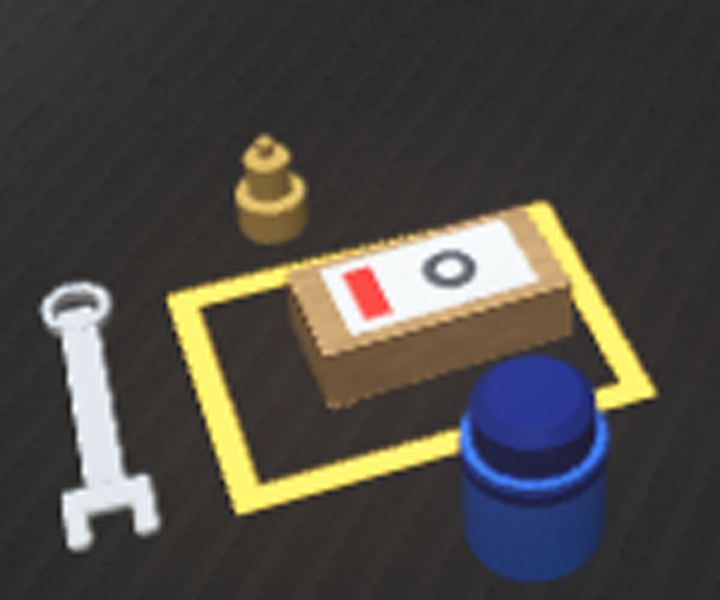

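View pics/fall_t.png

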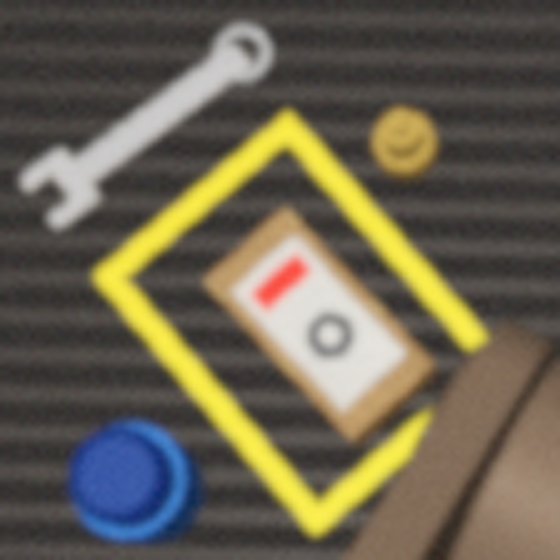

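The carton lies flat with its label up. Its top corners are at (288,208), (435,365), (357,440) and (205,280), all within the tape. The bystanders sit at the same pixels as before.

```bash
python3 -c "
from cell import env
print(env.job_done())"
```

```text
the job is handed in; nothing more can be done
None
```

The carton was pushed over with the fingertips and lies flat, label up, inside the yellow frame; the capsule, adapter and wrench show no movement in the final images, the arm went nowhere near the skate plate (outside the final crops), and the job was handed in at about 4.5 s.

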